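# Contact-test a battery pack against the sprung plunger

## Task

Tip the battery pack that stands on its edge over so that its display face is up, and set it flat like that on the open end of the test fixture's bed. Then push it along the bed, between the guides, fully home against the stop so that the sprung plunger is pressed in, hold it pressed there steadily for at least two seconds, then ease off so that the plunger springs back out and leave the pack lying in the guides, display up. Leave the bin, mug, mouse and screwdriver alone.

Things in the scene. Friction and masses are not known exactly. Their poses are not given: they have to be found in the camera images.
- pack: Battery pack, grey plastic box 34 x 120 x 60 mm (own x, y, z), about 0.25 kg. Origin: centre of the 34 x 120 mm edge it stands on at the start; own z is up at the start, y runs along its length, x points out of the display face (broad face with dark display and nine keys; the opposite broad face is plain). At the start the display may look any way; wanted is own x pointing up.
- pack_center (a point): Centre of the pack's box (30 mm from its origin along own z). Both 60 x 34 mm ends are alike (flat brass contact plate): either may go to the plunger. Pushed sideways near its top, the standing pack tips rather than slides, and falls by itself past about 30 degrees.
- fixture: Test fixture, fixed. Origin on the bench; own x is the pushing direction, z up. Slippery black plastic bed 120 mm wide (y), 12 mm thick, x -150 to 140 mm, open and clear from -150 to -8 mm. Two steel guides, tops 34 mm above the bench: funnel from x = -8 mm (about 78 mm wide), then a 66 mm channel from x = 35 to 90 mm. Stop block's face at x = 90 mm, its top 58 mm above the bench.
- load_spot (a point): Point on the bed's top, centre line, fixture x = -75 mm: a good place for the middle of the pack when set down, length along fixture x (near end then at x = -135 mm, far end 7 mm short of the funnel). Pushed home, the pack's near end is at x = -30 mm. Axes as the fixture's.
- stop_face (a point): Point on the face of the stop block on the centre line, 29 mm above the bench (17 mm above the bed), where the plunger comes out. Axes as the fixture's.
- plunger (a joint): Sprung plunger's travel (m) along fixture +x: 0 = fully out, its flat 18 mm tip standing 16 mm out of the stop face; 0.016 = flush with it, as when the pack is fully home. Spring: about 5 N to start, 9 N flush, damped (60 N s/m), so push slowly; it drives the pack back 16 mm when let go. Sliding the pack takes about 1 N.
- parts_bin: Bystander: open blue plastic bin 100 x 150 x 65 mm, origin under its centre.
- mug: Bystander: white mug, 80 mm across, 95 mm high, origin under its centre.
- mouse: Bystander: black computer mouse 105 x 60 x 30 mm, origin under its centre.
- screwdriver: Bystander: screwdriver lying on the bench.
Things that resemble listed ones, but are neither listed nor needed, are in the scene too. Leave any orange look-alike of the pack alone.

How it is judged (in metres and radians):
On the way, in this order (a step that is already met when the one before it is completed fails the run):
1. the pack lies flat on the fixture's bed, display face up, plunger still out (angle between pack's own x axis and vertical below 0.12 rad and z of pack_center in the frame of fixture between 0.026 and 0.033 m and value of joint plunger below 0.004 m and x of pack_center in the frame of fixture between -0.15 and 0.02 m and y of pack_center in the frame of fixture between -0.05 and 0.05 m and linear speed of pack below 0.02 m/s), for 0.2 s.
2. the pack is held steady fully home between the guides against the stop, plunger pressed in, for two seconds (angle between pack's own x axis and vertical below 0.12 rad and z of pack_center in the frame of fixture between 0.026 and 0.033 m and y of pack_center in the frame of fixture between -0.006 and 0.006 m and angle between the y axis of pack and the x axis of fixture, either way round below 0.1 rad and value of joint plunger above 0.014 m and x of pack_center in the frame of fixture above 0.0265 m and linear speed of pack below 0.02 m/s), for 2 s.
At the end, for the whole second after the job is handed in: The pack lies at rest on the bed between the guides (on the centre line within 6 mm, in line within 0.1 rad), display up (within 0.12 rad), its far end not more than 70 mm from the stop, and the plunger is back out (less than 5 mm pressed in) (angle between pack's own x axis and vertical below 0.12 rad and z of pack_center in the frame of fixture between 0.026 and 0.033 m and y of pack_center in the frame of fixture between -0.006 and 0.006 m and angle between the y axis of pack and the x axis of fixture, either way round below 0.1 rad and value of joint plunger below 0.005 m and x of pack_center in the frame of fixture above -0.04 m and linear speed of pack below 0.01 m/s); the robot touches nothing.
It fails at once if a bystander (bin, mug, mouse or screwdriver) is moved by more than 30 mm (distance of any of parts_bin, mug, mouse, screwdriver from where it was at the start of the episode above 0.03 m).
It also fails if it takes over 70 s, if anything falls off the work surface, if the arm or the gripper's body presses on something with over 40 N, if the wrist force passes 120 N, or if a joint passes its speed limit or range.

## Robot

A 6-joint arm with a two-finger parallel gripper is mounted at the origin on the work surface. World frame = base frame: x ahead of the robot, y to its left, z up, the work surface at z = 0. Lengths are in mm, angles in rad, forces in N, time in s.
With the tool pointing down it reaches from about 350 to 975 mm from the base axis. Payload 7.1 kg.
Tool frame: the origin (TCP) lies midway between the tips of the shut fingers; the grasp point (between the pads) lies 19 mm behind it; z points along the fingers, y is the line along which they close (so a half turn about z gives the same grasp; the last joint's range is limited). The gripper opens to 88 mm and grips with 3 to 60 N. Pads are 20 mm wide; open, the fingers measure 115 mm over their backs; the gripper's body (75 mm by 178 mm) begins 61 mm behind the grasp point.
Start: joints at [-1.262, 0.423, 1.63, -0, 1.089, -0.019], TCP at [201.243, -591.698, 222.675] pointing down, gripper open.
Joint ranges: [-3, 3], [-0.9, 2.11], [0.09, 2.58], [-1.31, 4.45], [0.11, 2.69], [-2.54, 2.54]. Speed limits (rad/s): [2.39, 2.39, 3.01, 3.14, 3.14, 3.14].

## Interface

Orientations are given as a rotation vector (axis times angle).
In Python, from workcell import ctrl gives the robot as it stands. The module is installed in compiled form; this text tells all that it offers.
- The arm moves only by the tool servo_tool, never from a script. Its argument "increments" is a list of rows, each a list of 7 numbers: the shift along the world's x, y, z in cm, then the turn, a rotation vector about the world's x, y, z in degrees, then the opening, from -1 (shut) to 1 (fully open). A call has 1 to 20 rows; each row is the pose to reach, as a shift and turn from the pose commanded when the call began; what a row does not reach only later rows make up. A row lasts 1/12 s, in which the tool goes at most 41.7 mm and 7.16 degrees, less where a joint would pass 70% of its speed; a pose out of reach is approached as far as the arm can. A call with a gripper value outside its range is refused whole. The fingers move at their own pace and stop on an object; the grip force is fixed at half the most. Time passes only in rows, so rows that repeat a pose let the fingers close. It gives the time, the measured TCP pose, the force, the opening and the grip force at its end, in the units of the state.
- ctrl.get_obs(): the state, without advancing time (a new reading comes with each control period).
- ctrl.get_image(name): name is "scene" or "top"; returns a dict with "image" (420x560x3 uint8, red, green, blue), "fx", "fy", "cx", "cy" (pixels), "k1" (the pictures are not rectified: a ray, as slopes to the right and down, at radius r is drawn at 1 + k1 r^2 times it, then the intrinsics apply), "extrinsics" (4x4, takes a point from camera to world coordinates). Camera axes: x right, y up, looking along -z (the intrinsics and any distortion apply to the point x, -y, -z); pixel columns grow to the right and rows downward; lengths in mm; the calibration is good to about 2 mm. A picture is of the moment at which its call begins. There is no depth.
- ctrl.close_job(): hands the job in; it is judged then, once.
The state is a dict: "t": time; "qpos": joint angles; "qvel": joint speeds; "joint_torque": joint torques, N m; "ee_pos": TCP position; "orientation": TCP orientation; "ft_force": force on the tool from outside, world axes, zero at the start; "moment": the same for the moment, N m; "width": finger opening in mm; "grasp_force": force on a finger pad.
Only numpy, scipy, OpenCV 4.12 (cv2) and the standard library are available. Lean on these libraries where they do the work, as an engineer would, in place of code of your own. Each camera call takes 0.05 s, during which the arm holds its last target. There are 200 camera calls.

## Working session

There is one attempt and no reset: what is moved stays moved. The work goes in short steps, Python scripts to look and compute and a tool call to move; the robot and the scene stay as the last step left them, time stands still between calls to the robot, and variables do not carry over. Pictures are saved under pics/ and viewed, at most 11 in all, crops included, and the job is handed in when it is done.

Besides the shell and the picture viewer there is one more tool, called as name([rows], argument=value, ...), one row to a line, values as JSON. servo_tool: Moves the arm, as the interface text tells. Its arguments: {"type":"object","properties":{"increments":{"type":"array","items":{"type":"array","items":{"type":"number"}}}},"required":["increments"]}

```bash
mkdir -p pics; cat > h.py <<'E'
import numpy as np, cv2
from workcell import ctrl
def save(n,f):
    d=ctrl.get_image(n); cv2.imwrite('pics/'+f,d['image'][:,:,::-1]); np.save('pics/'+f+'.npy',d,allow_pickle=True); return d
def ray(d,u,v):
    K=np.array([[d['fx'],0,d['cx']],[0,d['fy'],d['cy']],[0,0,1.]])
    p=cv2.undistortPoints(np.array([[[u,v]]],float),K,np.array([d['k1'],0,0,0.]))[0,0]
    E=np.array(d['extrinsics']); return E[:3,3],E[:3,:3]@np.array([p[0],-p[1],-1])
def onz(d,u,v,z):
    o,r=ray(d,u,v); return np.round(o+r*(z-o[2])/r[2],1)
def load(f): return np.load('pics/'+f+'.npy',allow_pickle=True).item()
E
python3 - <<'E'
from h import *
a=save('scene','s0.png');b=save('top','t0.png')
print(a['extrinsics'],b['extrinsics'],a['k1'],a['fx'],b['fx'])
print(ctrl.get_obs())
E
```

```text
[[-4.15209748e-01 -5.63328958e-01  7.14325801e-01  1.72521145e+03]
 [ 9.09591307e-01 -2.70568949e-01  3.15334898e-01  5.08553633e+02]
 [ 1.56371013e-02  7.80674663e-01  6.24741989e-01  1.04104779e+03]
 [ 0.00000000e+00  0.00000000e+00  0.00000000e+00  1.00000000e+00]] [[ 1.75731283e-02  9.94385079e-01 -1.04352770e-01  4.63292449e+02]
 [-9.99845552e-01  1.75021954e-02 -1.59547522e-03  1.77896755e+01]
 [ 2.39885821e-04  1.04364691e-01  9.94539066e-01  1.42869158e+03]
 [ 0.00000000e+00  0.00000000e+00  0.00000000e+00  1.00000000e+00]] -0.17071401180204268 489.95228895374964 488.4302440954491
{'t': 0.1, 'qpos': array([-1.26202262e+00,  4.23744805e-01,  1.63058454e+00,  1.55567452e-05,
        1.08860228e+00, -1.90239593e-02]), 'qvel': array([ 0.00047587, -0.00390539, -0.00212836, -0.00127596,  0.00070891,
        0.00077677]), 'joint_torque': array([-5.86587357e-04, -5.45611024e+01, -2.74324358e+01,  6.45150407e-02,
        1.87669991e-02, -2.02321070e-05]), 'ee_pos': array([ 201.09013978, -591.2513343 ,  222.00308799]), 'orientation': array([-3.09818369e+00, -5.12373474e-01,  2.82107195e-04]), 'ft_force': array([ 0.05781396, -0.32112405, -0.56039716]), 'moment': array([-0.00238985,  0.00510629,  0.00153986]), 'grasp_force': 0.0, 'width': 87.82501172922525}
```

View pics/s0.png

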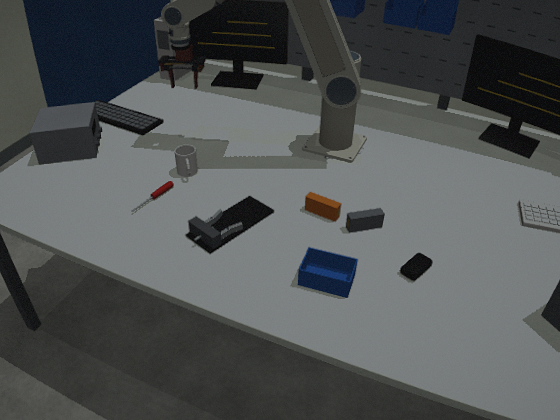

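View pics/t0.png

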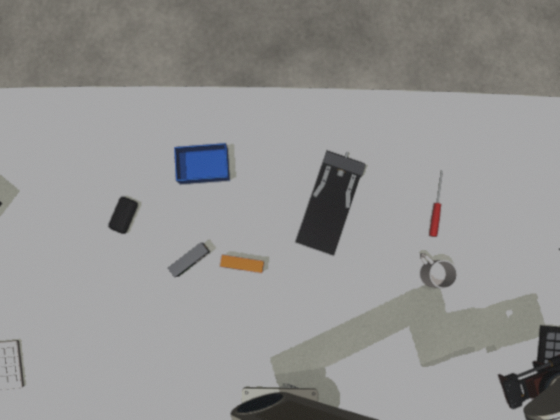

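The scene picture shows the standing grey pack at (365,220) and an orange look-alike at (322,206). The fixture is at (230,223) with its stop end lower left, and the bin is at (328,272). In the top view the pack is at (189,260), orange at (242,264) and the fixture at (332,203), with the stop at (343,163).
Possible confusions are the orange box, the large grey box at scene (68,132), and the stop block at (205,232). I choose the grey one at (365,220) and check it in a crop.

```bash
python3 - <<'E'
from h import *
a=load('s0.png');b=load('t0.png')
A=a['image'][195:245,330:400,::-1];B=b['image'][225:295,150:220,::-1];C=b['image'][145:260,285:375,::-1]
A=cv2.resize(A,(392,280),interpolation=3);B=cv2.resize(B,(280,280),interpolation=3)
D=cv2.resize(C,(360,460),interpolation=3)
o=np.zeros((580,780,3),np.uint8);o[:280,:392]=A;o[290:570,:280]=B;o[:460,400:760]=D
o=np.clip(o.astype(float)*1.5,0,255).astype(np.uint8)
cv2.imwrite('pics/c0.png',o)
g=cv2.cvtColor(np.ascontiguousarray(b['image']),cv2.COLOR_RGB2GRAY);hsv=cv2.cvtColor(b['image'],cv2.COLOR_RGB2HSV)
print(g[225:295:4,150:220:4])
for nm,x0,y0,x1,y1,th in(('pack',150,225,220,295,105),('fix',285,145,375,260,75)):
    m=(g[y0:y1,x0:x1]<th).astype(np.uint8)
    cs,_=cv2.findContours(m,0,1);c=max(cs,key=cv2.contourArea)
    print(nm,cv2.boxPoints(cv2.minAreaRect(c))+[x0,y0])
E
```

```text
[[167 166 166 165 165 167 166 166 167 165 166 166 166 167 166 167 165 166]
 [165 166 167 166 167 166 166 168 167 166 166 165 167 167 167 166 167 167]
 [167 167 166 165 165 167 165 165 167 166 165 166 168 166 166 166 167 166]
 [166 166 165 166 165 166 167 168 167 167 166 167 167 166 166 166 167 167]
 [167 166 166 167 167 167 166 167 168 166 167 165 166 158 149 147 167 166]
 [166 166 167 167 167 166 167 167 166 166 166 163 107  94 122 142 154 167]
 [166 166 167 166 166 166 166 166 167 166 150 104 105 103  79 139 152 166]
 [165 167 167 167 167 166 167 167 166 129 104 106 105 104  75 144 166 165]
 [167 167 166 166 166 166 166 162 113 104 104 106 103  93 162 166 166 166]
 [168 167 167 165 167 165 154 104 102 105 105  90 113 166 167 167 166 165]
 [167 166 166 166 168 135 103 104 105 106  69 142 167 166 167 167 165 163]
 [166 166 168 166 165 104 102 105 103  57 154 167 168 167 167 166 167 167]
 [167 168 166 165 165 156 106  94  82 166 166 166 166 167 167 167 166 167]
 [167 168 167 167 167 166 141 151 166 166 166 166 166 166 165 168 166 166]
 [167 166 166 166 168 166 167 167 165 167 166 167 166 168 167 167 167 167]
 [166 166 166 166 167 167 167 168 166 167 166 166 165 165 167 166 165 166]
 [167 167 167 168 166 166 167 165 167 167 165 167 166 166 166 167 165 166]
 [167 167 168 168 166 166 166 167 167 167 167 166 166 167 167 167 167 167]]
pack [[168.6075573  267.57357788]
 [202.88227081 241.57207489]
 [210.65283203 251.81509399]
 [176.37812042 277.81659698]]
fix [[295.21869278 241.36914825]
 [326.68195724 150.60974312]
 [364.28312683 163.64482117]
 [332.81986618 254.40422821]]
```

View pics/c0.png

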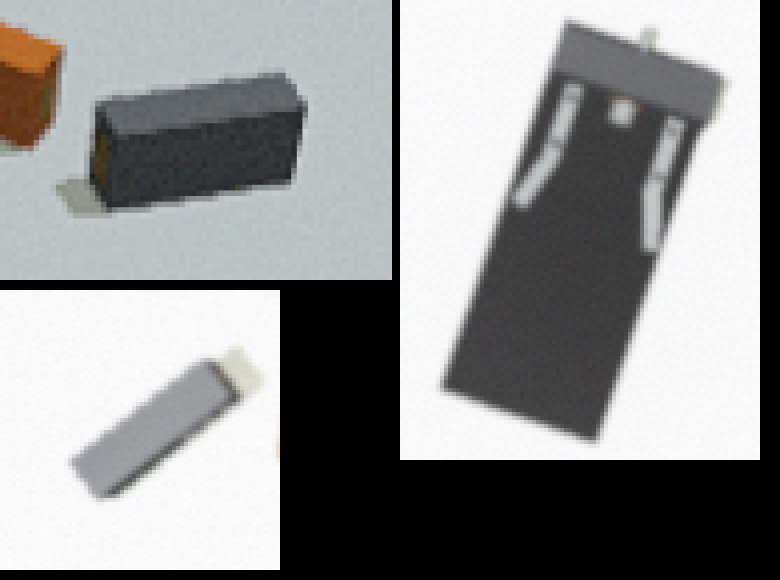

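The grey pack's broad face towards the scene camera looks plain, so the display should be on the robot side. The crop also shows the fixture with guides and stop. Next I measure poses and stretch that face's contrast.

```bash
python3 - <<'E'
from h import *
a=load('s0.png');b=load('t0.png')
g=cv2.cvtColor(np.ascontiguousarray(b['image']),cv2.COLOR_RGB2GRAY)
s=cv2.cvtColor(np.ascontiguousarray(a['image']),cv2.COLOR_RGB2GRAY)
print(s[206:233:2,346:386:2])
print(g[240:280:2,166:216:2])
x0,y0=150,225
m=((g[225:295,150:220]>97)&(g[225:295,150:220]<135)).astype(np.uint8)
m=cv2.morphologyEx(m,cv2.MORPH_OPEN,np.ones((3,3)))
c=max(cv2.findContours(m,0,1)[0],key=cv2.contourArea)
P=np.array([onz(b,*(p+[x0,y0]),60)[:2] for p in c[:,0].astype(float)],np.float32)
r=cv2.minAreaRect(P);print('pack top',r,cv2.boxPoints(r).round(1))
# bed corners from top: near corners at z=12, masks
x0,y0=285,145
f=g[145:260,285:375]
m=(f<70).astype(np.uint8);c=max(cv2.findContours(m,0,1)[0],key=cv2.contourArea)
P=np.array([onz(b,*(p+[x0,y0]),12)[:2] for p in c[:,0].astype(float)],np.float32)
for p in cv2.approxPolyDP(P[:,None],8,True)[:,0]:print('bed',p)
# side line of bed: crop px lower corners
for u,v,z in((295.7,242.5,12),(334,254.8,12),(326.7,150.5,58),(365.5,164.5,58),(323.5,167,58),(363,175.5,58)):print(u,v,onz(b,u,v,z))
for n,u,v,z in(('orange',242,264,60),('bin',202,163,65),('mouse',123,215,30)):print(n,onz(b,u,v,z))
E
```

```text
[[128 131 129 128 128 129 128 129 129 127 129 128 128 130 129 130 131 130
  129 129]
 [129 131 131 128 128 129 129 130 130 130 129 131 120 124 122  97  89  75
  131 128]
 [130 131 132 131 131 127 119 119 119  87  82  66  64  64  66  66  68  66
   82 131]
 [128 117  84  88  74  65  67  65  68  67  65  68  69  71  66  68  66  70
   65 121]
 [115  55  68  65  68  66  68  68  70  70  68  67  67  66  70  66  62  65
   57  64]
 [114  28  69  65  68  69  69  68  70  64  61  64  52  35  35  36  35  38
   31 111]
 [100  27  47  62  62  59  43  29  33  36  37  36  37  35  37  39  36  38
   33 137]
 [ 88  37  28  37  37  36  37  35  36  36  37  35  35  39  32  33  35  38
   30 132]
 [ 59  35  30  37  33  34  38  38  38  38  36  34  35  38  38  38  39  35
   29 132]
 [ 40  40  34  37  35  34  35  33  36  35  30  34  33  33  32  37  36  38
   54 127]
 [ 22  34  37  34  38  34  36  36  36  33  34  37  33  34  36  36  31  31
  104 129]
 [ 70  31  38  33  35  37  36  38  35  37  30  32  28  45  69  96 101 103
  131 130]
 [ 93  34  37  32  35  32  36  44  61  94  98 112 133 133 131 129 129 129
  128 
[... 2233 characters left out ...]
59375), (33.45159149169922, 117.01690673828125), 40.13547134399414) [[421.5 299.9]
 [496.9 210.4]
 [522.5 232. ]
 [447.1 321.4]]
bed [ 765.9 -122.5]
bed [681.6 -93.6]
bed [ 753.9 -125.5]
bed [ 754.3 -143.3]
bed [ 670.1 -108.3]
bed [660.8 -85. ]
bed [531.3 -45.6]
bed [ 498.2 -150.5]
bed [ 627.3 -193.7]
bed [ 635.9 -182. ]
bed [ 677.4 -181.9]
bed [ 728.4 -199.6]
bed [ 728.8 -217.4]
bed [ 654.  -202.5]
bed [ 732.  -229.3]
295.7 242.5 [526.8 -41.9  12. ]
334 254.8 [ 493.  -153.4   12. ]
326.7 150.5 [ 789.8 -125.6   58. ]
365.5 164.5 [ 751.3 -237.3   58. ]
323.5 167 [ 741.5 -116.6   58. ]
363 175.5 [ 719.1 -229.9   58. ]
orange [462.  109.2  60. ]
bin [745.7 229.9  65. ]
mouse [596.3 461.6  30. ]
```

```bash
python3 - <<'E'
from h import *
from scipy.spatial.transform import Rotation as R
b=load('t0.png')
g=cv2.cvtColor(np.ascontiguousarray(b['image']),cv2.COLOR_RGB2GRAY).astype(np.float32)
def fit(p,q,z,th=105):
    # sub-pixel edge along p->q, crossing along normal
    p,q=np.array(p,float),np.array(q,float);d=(q-p)/np.linalg.norm(q-p);n=np.array([-d[1],d[0]]);pts=[]
    for t in np.linspace(.1,.9,40):
        s=np.linspace(-4,4,81);c=(p+t*(q-p))+s[:,None]*n
        v=cv2.remap(g,c[:,:1].astype(np.float32),c[:,1:].astype(np.float32),1)[:,0]
        k=np.where(np.diff(v>th))[0]
        if len(k):pts.append(onz(b,*c[k[0]],z)[:2])
    vx,vy,x,y=cv2.fitLine(np.array(pts,np.float32),2,0,.01,.01).ravel();return np.array([x,y]),np.array([vx,vy])
def X(a,b):
    t=np.linalg.solve(np.c_[a[1],-b[1]],b[0]-a[0]);return a[0]+t[0]*a[1]
N=fit((295.7,242.5),(334,254.8),6);L=fit((295.7,242.5),(318,178),12);Rr=fit((334,254.8),(357,190),12)
for l in(N,L,Rr):print(l,np.degrees(np.arctan2(l[1][1],l[1][0])))
c1,c2=X(N,L),X(N,Rr);print('near corners',c1,c2,np.linalg.norm(c1-c2))
# pack top edges
A=fit((168.6,267.6),(202.9,241.6),60,135)
print('far edge',A,np.degrees(np.arctan2(A[1][1],A[1][0])))
o=ctrl.get_obs();q=o['qpos']
def fk(q1,p,q4,q5,q6):return R.from_euler('ZYZYZ'[0:3],[0,0,0])*R.from_rotvec([0,0,q1])*R.from_rotvec([0,p,0])*R.from_rotvec([0,0,q4])*R.from_rotvec([0,q5,0])*R.from_rotvec([0,0,q6-np.pi/2])
F=fk(q[0],q[1]+q[2],q[3],q[4],q[5]).as_matrix();print('model\n',F.round(3));print(R.from_rotvec(o['orientation']).as_matrix().round(3))
y=np.radians(-17.8)
def tool(ay):return R.from_matrix(np.c_[[np.cos(ay+np.pi/2),np.sin(ay+np.pi/2),0],[np.cos(ay),np.sin(ay),0],[0,0,-1]][:, :]*np.array([-1,1,1]))
ty=R.from_rotvec(o['orientation']).as_matrix()
T0=R.from_matrix(F)  # down; tool-y angle
a0=np.arctan2(F[1,1],F[0,1])
for nm,ay,s in(('A',np.radians(72.2),-1),('B',np.radians(-107.8),1)):
  for off in(0,):
   for th in(0,30,40,50):
    T=R.from_rotvec(np.array([np.cos(y),np.sin(y),0])*s*np.radians(th))*R.from_rotvec([0,0,ay-a0])*T0
    for q1,p in((-.4,2.0),(-.2,2.),(0,2.),(-.2,2.3),(0.1,2.3)):
     W=(R.from_rotvec([0,0,q1])*R.from_rotvec([0,p,0])).inv()*T*R.from_rotvec([0,0,np.pi/2])
     print(nm,th,q1,p,W.as_euler('ZYZ').round(2))
E
```

```text
(array([509.87, -98.05], dtype=float32), array([0.3130236 , 0.94974536], dtype=float32)) 71.75845
(array([622.8675, -69.5675], dtype=float32), array([ 0.9499028 , -0.31254563], dtype=float32)) -18.212708
(array([ 586.5947 , -182.53685], dtype=float32), array([ 0.9537829, -0.3004965], dtype=float32)) -17.487423
near corners [529.39404 -38.81202] [ 491.86127 -152.69035] 119.90406
far edge (array([488.4   , 270.5325], dtype=float32), array([ 0.6262689, -0.7796071], dtype=float32)) -51.22462
model
 [[-0.947 -0.322 -0.   ]
 [-0.322  0.947  0.001]
 [-0.     0.001 -1.   ]]
[[ 0.947  0.322 -0.   ]
 [ 0.322 -0.947  0.001]
 [ 0.    -0.001 -1.   ]]
A 0 -0.4 2.0 [0.   1.14 1.48]
A 0 -0.2 2.0 [0.   1.14 1.68]
A 0 0 2.0 [0.   1.14 1.88]
A 0 -0.2 2.3 [0.   0.84 1.68]
A 0 0.1 2.3 [0.   0.84 1.98]
A 30 -0.4 2.0 [-0.57  1.16  1.72]
A 30 -0.2 2.0 [-0.55  1.25  1.89]
A 30 0 2.0 [-0.51  1.35  2.05]
A 30 -0.2 2.3 [-0.63  1.    2.07]
A 30 0.1 2.3 [-0.53  1.13  2.28]
A 40 -0.4 2.0 [-0.76  1.19  1.79]
A 40 -0.2 2.0 [-0.72  1.31  1.93]
A 40 0 2.0 [-0.67  1.43  2.08]
A 40 -0.2 2.3 [-0.8   1.09  2.16]
A 40 0.1 2.3 [-0.67  1.25  2.34]
A 50 -0.4 2.0 [-0.94  1.23  1.86]
A 50 -0.2 2.0 [-0.89  1.38  1.97]
A 50 0 2.0 [-0.82  1.52  2.09]
A 50 -0.2 2.3 [-0.96  1.2   2.22]
A 50 0.1 2.3 [-0.8   1.37  2.37]
B 0 -0.4 2.0 [-0.    1.14 -1.66]
B 0 -0.2 2.0 [-0.    1.14 -1.46]
B 0 0 2.0 [-0.    1.14 -1.26]
B 0 -0.2 2.3 [-0.    0.84 -1.46]
B 0 0.1 2.3 [-0.    0.84 -1.16]
B 30 -0.4 2.0 [ 0.55  1.24 -1.87]
B 30 -0.2 2.0 [ 0.57  1.15 -1.7 ]
B 30 0 2.0 [ 0.58  1.05 -1.53]
B 30 -0.2 2.3 [ 0.68  0.9  -1.91]
B 30 0.1 2.3 [ 0.73  0.76 -1.68]
B 40 -0.4 2.0 [ 0.73  1.3  -1.92]
B 40 -0.2 2.0 [ 0.76  1.18 -1.78]
B 40 0 2.0 [ 0.78  1.05 -1.63]
B 40 -0.2 2.3 [ 0.88  0.97 -2.03]
B 40 0.1 2.3 [ 0.97  0.79 -1.85]
B 50 -0.4 2.0 [ 0.89  1.36 -1.96]
B 50 -0.2 2.0 [ 0.94  1.22 -1.84]
B 50 0 2.0 [ 0.98  1.07 -1.73]
B 50 -0.2 2.3 [ 1.06  1.06 -2.12]
B 50 0.1 2.3 [ 1.2   0.85 -2.01]
```

Fixture: origin at (653,-142), yaw -18.0°. The near edge measures 119.9 mm against 120, and the load spot is (582,-119). Pack: centre (471,265), long axis at -50.6°, top 33.5 x 117 mm against 34 x 120. The display faces the robot, because the scene-side face is uniform at 33–38 grey while the robot-side strip is darker in one half only. I move above the pack now.

servo_tool([
  [26.98,85.67,0,0,0,110.6,1],
  [26.98,85.67,0,0,0,110.6,1],
  [26.98,85.67,0,0,0,110.6,1],
  [26.98,85.67,0,0,0,110.6,1],
  [26.98,85.67,0,0,0,110.6,1],
  [26.98,85.67,0,0,0,110.6,1],
  [26.98,85.67,0,0,0,110.6,1],
  [26.98,85.67,0,0,0,110.6,1],
  [26.98,85.67,0,0,0,110.6,1],
  [26.98,85.67,0,0,0,110.6,1],
  [26.98,85.67,0,0,0,110.6,1],
  [26.98,85.67,0,0,0,110.6,1],
  [26.98,85.67,0,0,0,110.6,1],
  [26.98,85.67,0,0,0,110.6,1],
  [26.98,85.67,0,0,0,110.6,1],
  [26.98,85.67,0,0,0,110.6,1],
  [26.98,85.67,0,0,0,110.6,1],
  [26.98,85.67,0,0,0,110.6,1],
  [26.98,85.67,0,0,0,110.6,1],
  [26.98,85.67,0,0,0,110.6,1],
])

```text
t: 1.77
ee_pos: [451.4, 205.4, 222.5]
orientation: [-1.342, -2.84, 0.001]
ft_force: [1.1, -0.7, 0.2]
width: 88.0
grasp_force: 0.0
```

servo_tool([
  [1.96,5.96,0,0,0,0,1],
  [1.96,5.96,-5,0,0,0,1],
  [1.96,5.96,-10,0,0,0,1],
  [1.96,5.96,-13.5,0,0,0,1],
  [1.96,5.96,-13.5,0,0,0,1],
])

```text
t: 2.18
ee_pos: [467.8, 261.8, 82.2]
orientation: [-1.339, -2.837, 0.01]
ft_force: [-0.8, -0.3, 0.2]
width: 88.0
grasp_force: 0.0
```

```bash
python3 - <<'E'
from h import *
b=save('top','t1.png');a=save('scene','s1.png')
A=cv2.resize(a['image'][140:260,290:430,::-1],(560,480),interpolation=3)
B=cv2.resize(b['image'][200:320,130:190,::-1],(240,480),interpolation=3)
cv2.imwrite('pics/c1.png',np.clip(np.hstack([A,B])*1.6,0,255).astype(np.uint8))
print(ctrl.get_obs()['ee_pos'])
E
```

```text
[468.62535    261.70750763  84.27698218]
```

View pics/c1.png

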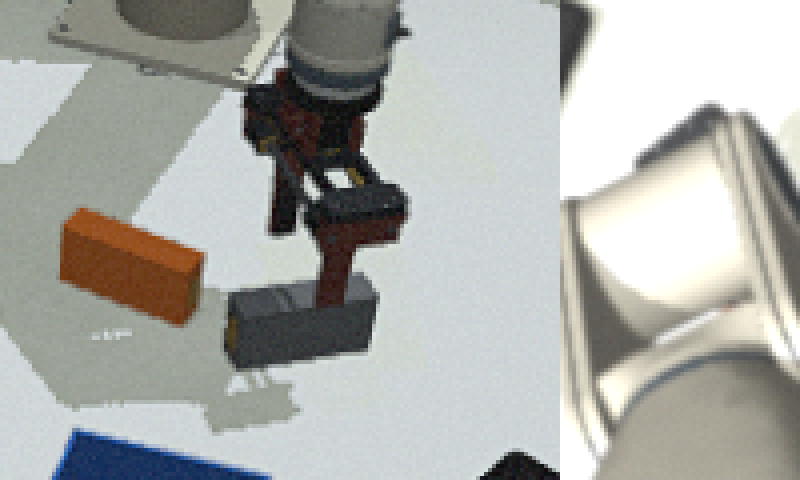

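The close crop shows the fingers straddling the grey pack. Its near face at (305,330) is plain, so the display is on the robot side. I descend and grip.

servo_tool([
  [0.2,0.3,-2,0,0,0,1],
  [0.2,0.3,-4,0,0,0,1],
  [0.2,0.3,-5.4,0,0,0,1],
  [0.2,0.3,-5.4,0,0,0,0.2],
  [0.2,0.3,-5.4,0,0,0,-0.1],
  [0.2,0.3,-5.4,0,0,0,-0.4],
  [0.2,0.3,-5.4,0,0,0,-1],
  [0.2,0.3,-5.4,0,0,0,-1],
  [0.2,0.3,-5.4,0,0,0,-1],
  [0.2,0.3,-5.4,0,0,0,-1],
  [0.2,0.3,-5.4,0,0,0,-1],
])

```text
t: 3.2
ee_pos: [473.3, 265.8, 34.0]
orientation: [1.343, 2.84, 0.001]
ft_force: [-0.1, -0.7, 0.5]
width: 38.3
grasp_force: 0.0
```

servo_tool([
  [0,0,0,0,0,0,-1],
  [0,0,0,0,0,0,-1],
  [0,0,0,0,0,0,-1],
  [0,0,0,0,0,0,-1],
  [0,0,0,0,0,0,-1],
])

```text
t: 3.62
ee_pos: [473.0, 265.6, 33.8]
orientation: [-1.343, -2.84, 0.001]
ft_force: [-2.9, -1.5, 4.5]
width: 33.8
grasp_force: 29.9
```

servo_tool([
  [0,0,2,0,0,0,-1],
  [0,0,6,0,0,0,-1],
  [0,0,10,0,0,0,-1],
  [0,0,15.6,0,0,0,-1],
  [1,-3.9,15.6,0,0,4,-1],
  [2,-7,15.6,0,0,8,-1],
  [3,-10.5,15.6,0,0,12,-1],
  [4,-14,15.6,0,0,16,-1],
  [5,-17.5,15.6,0,0,20,-1],
  [6,-21,15.6,0,0,24,-1],
  [7,-25,15.6,0,0,28,-1],
  [8,-29,15.6,0,0,32.6,-1],
  [9,-33,15.6,0,0,32.6,-1],
  [10,-36.5,15.6,0,0,32.6,-1],
  [10.7,-39,15.6,0,0,32.6,-1],
  [10.7,-39,15.6,0,0,32.6,-1],
  [10.7,-39,15.6,0,0,32.6,-1],
])

```text
t: 5.03
ee_pos: [580.0, -125.5, 188.9]
orientation: [-0.496, -3.101, -0.0]
ft_force: [-0.0, 0.7, -2.7]
width: 33.9
grasp_force: 29.9
```

servo_tool([
  [0,0,0,-6.0,1.9,0,-1],
  [0,0,0,-12,3.9,0,-1],
  [0,0,0,-18,5.8,0,-1],
  [0,0,0,-24,7.8,0,-1],
  [0,0,0,-30,9.7,0,-1],
  [0,0,0,-36,11.7,0,-1],
  [0,0,0,-42,13.6,0,-1],
  [0,0,0,-47.6,15.5,0,-1],
  [0,0,0,-47.6,15.5,0,-1],
  [0,0,0,-47.6,15.5,0,-1],
  [0,0,0,-47.6,15.5,0,-1],
])

```text
t: 5.95
ee_pos: [580.1, -123.6, 189.6]
orientation: [-0.427, -2.701, 1.256]
ft_force: [-0.1, -0.8, -1.5]
width: 33.7
grasp_force: 29.9
```

```bash
python3 - <<'E'
from h import *
b=save('top','t2.png');a=save('scene','s2.png')
o=ctrl.get_obs();print(o['ee_pos'],o['qpos'],o['orientation'])
A=cv2.resize(a['image'][130:250,170:310,::-1],(490,420),interpolation=3)
B=cv2.resize(b['image'][150:270,280:368,::-1],(308,420),interpolation=3)
cv2.imwrite('pics/c2.png',np.clip(np.hstack([A,B])*1.5,0,255).astype(np.uint8))
E
```

```text
[ 580.23302535 -124.62498235  190.57162928] [ 0.13479804  0.64787474  1.62210723 -0.77276109  1.40981361 -0.77164703] [-0.4303389  -2.70097674  1.25706243]
```

View pics/c2.png

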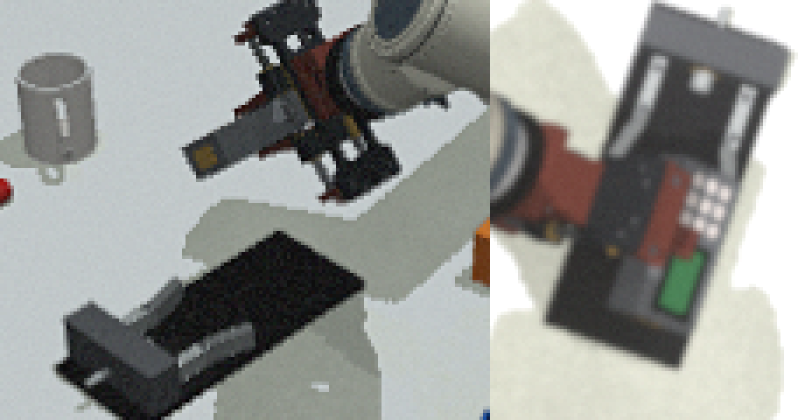

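The display (green, right crop (680,280)) and the keys face upward, and the pack is over the bed in line with it. I lower it.

servo_tool([
  [0,0,-2,0,0,0,-1],
  [0,0,-5,0,0,0,-1],
  [0,0,-8,0,0,0,-1],
  [0,0,-10.5,0,0,0,-1],
  [0,0,-12,0,0,0,-1],
  [0,0,-13,0,0,0,-1],
  [0,0,-13.7,0,0,0,-1],
  [0,0,-14,0,0,0,-1],
  [0,0,-14,0,0,0,-1],
  [0,0,-14,0,0,0,-1],
])

```text
t: 6.88
ee_pos: [580.8, -124.2, 50.6]
orientation: [-0.429, -2.7, 1.26]
ft_force: [0.0, 0.1, -1.4]
width: 34.1
grasp_force: 29.9
```

servo_tool([
  [0,0,-0.15,0,0,0,-1],
  [0,0,-0.25,0,0,0,-1],
  [0,0,-0.3,0,0,0,-1],
  [0,0,-0.3,0,0,0,-1],
  [0,0,-0.3,0,0,0,-1],
])

```text
t: 7.3
ee_pos: [580.2, -124.2, 46.8]
orientation: [-0.428, -2.699, 1.26]
ft_force: [0.6, -1.2, -1.1]
width: 34.0
grasp_force: 29.9
```

servo_tool([
  [0,0,0,0,0,0,-0.18],
  [0,0,0,0,0,0,-0.12],
  [0,0,0,0,0,0,-0.06],
  [0,0,0,0,0,0,0],
  [0,0,0,0,0,0,0.045],
  [0,0,0,0,0,0,0.045],
  [0,0,0,0,0,0,0.045],
  [0,0,0,0,0,0,0.045],
])

```text
t: 7.97
ee_pos: [580.2, -124.3, 46.7]
orientation: [-0.428, -2.699, 1.26]
ft_force: [-0.6, 0.2, -0.3]
width: 46.0
grasp_force: 0.2
```

servo_tool([
  [0.09,0.29,0,0,0,0,0.045],
  [0.19,0.57,0,0,0,0,0.045],
  [0.28,0.86,0,0,0,0,0.045],
  [0.37,1.14,0,0,0,0,0.045],
  [0.46,1.43,0,0,0,0,0.045],
  [0.56,1.71,0,0,0,0,0.045],
  [0.65,2.0,0,0,0,0,0.045],
  [0.74,2.28,0,0,0,0,0.045],
  [0.83,2.57,0,0,0,0,0.045],
])

```text
t: 8.72
ee_pos: [588.5, -98.2, 46.6]
orientation: [-0.428, -2.698, 1.26]
ft_force: [-0.1, 0.1, -0.9]
width: 46.2
grasp_force: 0.3
```

```bash
python3 - <<'E'
from h import *
b=save('top','t3.png');a=save('scene','s3.png')
o=ctrl.get_obs();print(o['ee_pos'],o['ft_force'],o['width'])
A=cv2.resize(a['image'][150:250,180:290,::-1],(462,420),interpolation=3)
B=cv2.resize(b['image'][150:270,280:368,::-1],(308,420),interpolation=3)
cv2.imwrite('pics/c3.png',np.clip(np.hstack([A,B])*1.5,0,255).astype(np.uint8))
E
```

```text
[588.78492114 -98.08263188  46.75230824] [-0.11030306  1.81861655 -0.33118844] 45.85351504432988
```

View pics/c3.png

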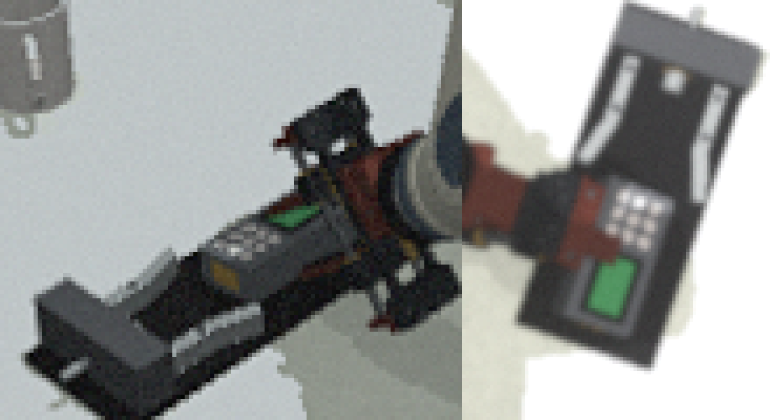

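The pack is leaning back on the lower finger, display up, centred over the bed. I continue withdrawing sideways.

servo_tool([
  [0.09,0.29,0,0,0,0,0.045],
  [0.19,0.57,0,0,0,0,0.045],
  [0.28,0.86,0,0,0,0,0.045],
  [0.37,1.14,0,0,0,0,0.045],
  [0.46,1.43,0,0,0,0,0.045],
  [0.56,1.71,0,0,0,0,0.045],
  [0.65,2.0,0,0,0,0,0.045],
  [0.8,2.6,0,0,0,0,0.045],
  [1.1,3.5,0,0,0,0,0.045],
  [1.4,4.5,0,0,0,0,0.045],
  [2,6.4,2,0,0,0,0.045],
  [2.6,8,5,0,0,0,0.045],
  [2.6,8,8,0,0,0,0.045],
  [2.6,8,8,0,0,0,0.045],
])

```text
t: 9.98
ee_pos: [618.0, -16.0, 131.9]
orientation: [-0.431, -2.707, 1.26]
ft_force: [1.0, 1.0, 0.4]
width: 46.1
grasp_force: 0.0
```

```bash
python3 - <<'E'
from h import *
b=save('top','t4.png');a=save('scene','s4.png')
o=ctrl.get_obs();print(o['ee_pos'],o['orientation'],o['ft_force'],o['qpos'])
A=cv2.resize(a['image'][150:250,180:290,::-1],(462,420),interpolation=3)
B=cv2.resize(b['image'][150:270,280:368,::-1],(308,420),interpolation=3)
cv2.imwrite('pics/c4.png',np.clip(np.hstack([A,B])*1.5,0,255).astype(np.uint8))
E
```

```text
[615.38006898 -17.36381462 127.68477755] [-0.42876316 -2.70182428  1.25902929] [-0.64433647 -1.02193405 -0.20570703] [ 0.27727908  0.80138213  1.4869752  -0.69419198  1.46804849 -0.67835546]
```

View pics/c4.png

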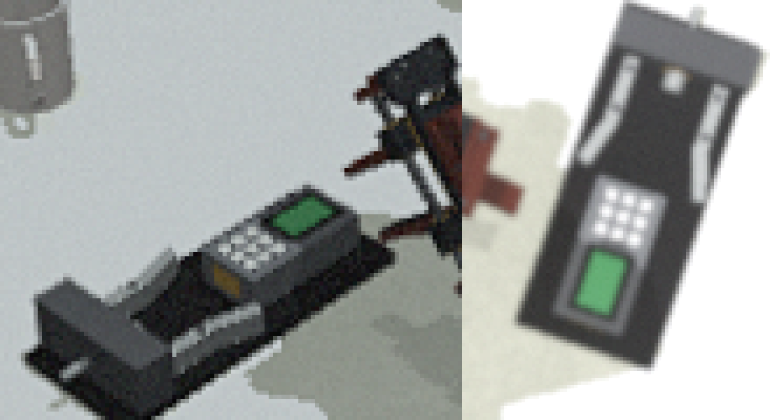

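The pack lies flat on the bed, display up, slightly left of the centre line. I measure its pose in the fixture frame.

```bash
cat >> h.py <<'E'
O=np.array([653.3,-142.1]);ex=np.array([.951,-.309]);ey=np.array([.309,.951])
def fx(p): p=np.array(p[:2])-O; return np.array([p@ex,p@ey])
def pack(b):
    im=np.ascontiguousarray(b['image']);g=cv2.cvtColor(im,cv2.COLOR_RGB2GRAY)
    m=np.zeros_like(g);w=g[183:262,288:362];h=cv2.cvtColor(im,cv2.COLOR_RGB2HSV)[183:262,288:362]
    m=(((w>75)&(w<130))|((h[...,1]>90)&(w>60))).astype(np.uint8)
    cs=cv2.findContours(cv2.morphologyEx(m,cv2.MORPH_OPEN,np.ones((3,3))),0,1)[0];c=max(cs,key=cv2.contourArea)
    P=np.array([fx(onz(b,*(p+[288,183]),46)) for p in c[:,0].astype(float)],np.float32)
    return cv2.minAreaRect(P)
E
python3 - <<'E'
from h import *
from scipy.spatial.transform import Rotation as R
b=load('t4.png');r=pack(b);print(r,cv2.boxPoints(r).round(1))
# guides inner/plunger check: bright pixels in fixture frame at z=34
im=np.ascontiguousarray(b['image']);g=cv2.cvtColor(im,cv2.COLOR_RGB2GRAY)
x0,y0=285,160;m=(g[y0:212,x0:362]>125).astype(np.uint8);n,l,s,c=cv2.connectedComponentsWithStats(m)
for i in range(1,n):
    if 4<s[i,4]<400:print(s[i],fx(onz(b,*(c[i]+[x0,y0]),34)))
    if 4<s[i,4]<150:
        ys,xs=np.where(l==i);F=np.array([fx(onz(b,x+x0,y+y0,34)) for x,y in zip(xs,ys)]);print(F.min(0),F.max(0))
# orientation target: tool down, y angle 72 deg
c=R.from_rotvec(ctrl.get_obs()['orientation'])
a=np.radians(72);ty=np.array([np.cos(a),np.sin(a),0]);tz=np.array([0,0,-1.]);T=R.from_matrix(np.c_[np.cross(ty,tz),ty,tz])
print(np.degrees((T*c.inv()).as_rotvec()).round(1))
E
```

```text
((-98.45858001708984, 5.047782897949219), (46.02714538574219, 26.965456008911133), 0.10183940082788467) [[-121.5   18.5]
 [-121.4   -8.5]
 [ -75.4   -8.4]
 [ -75.5   18.6]]
[72  0  5  2  7] [134.7672 -42.321 ]
[133.2081 -47.3136] [137.1396 -35.2575]
[39 11  4  8 19] [62.0493 38.4555]
[50.9871 35.5101] [73.4253 42.0171]
[54 11  3  4 10] [81.7128  0.2652]
[76.5372 -2.9562] [86.7933  3.4557]
[ 64  17  13  35 256] [ 24.8583 -70.3575]
[64 19  5  9 26] [ 62.2482 -39.4938]
[ 49.6764 -43.2864] [ 74.9343 -35.8677]
[30 22  9 14 38] [17.6604 43.6938]
[-4.6944 36.3963] [38.8692 50.9151]
[61 31  4 16 50] [ 18.8643 -43.4967]
[ -4.8963 -52.0515] [ 38.5497 -34.8864]
[34 43 16  9 88] [-30.243    6.6804]
[-44.9535 -16.5666] [-19.2084  24.3954]
[ 0 49  7  3 15] [-72.6897 109.4889]
[-76.7904  98.7261] [-69.5133 116.847 ]
[ 47.5 -15.3   0. ]
```

servo_tool([
  [-1,0,2,6,-1.9,0,-0.45],
  [-3,-0.5,2,12,-3.9,0,-0.45],
  [-5,-1.5,2,18,-5.8,0,-0.45],
  [-7,-3,2,24,-7.7,0,-0.45],
  [-9,-5,2,30,-9.7,0,-0.45],
  [-10.5,-6,2,36,-11.6,0,-0.45],
  [-11.75,-7,2,42,-13.5,0,-0.45],
  [-11.75,-7,2,47.5,-15.3,0,-0.45],
  [-11.75,-7,0,47.5,-15.3,0,-0.45],
  [-11.75,-7,-2,47.5,-15.3,0,-0.45],
  [-11.75,-7,-2,47.5,-15.3,0,-0.45],
  [-11.75,-7,-2,47.5,-15.3,0,-0.45],
])

```text
t: 11.08
ee_pos: [495.4, -88.4, 105.2]
orientation: [-0.49, -3.096, 0.003]
ft_force: [0.0, -0.3, -0.1]
width: 24.4
grasp_force: 0.0
```

servo_tool([
  [0,0,-3,0,0,0,-0.45],
  [0,0,-6,0,0,0,-0.45],
  [0,0,-7.8,0,0,0,-0.45],
  [0,0,-8.5,0,0,0,-0.45],
  [0,0,-8.5,0,0,0,-0.45],
  [0,0,-8.5,0,0,0,-0.45],
])

```text
t: 11.58
ee_pos: [497.5, -88.3, 22.2]
orientation: [-0.489, -3.101, 0.004]
ft_force: [0.3, 0.0, -0.7]
width: 23.8
grasp_force: 0.0
```

servo_tool([
  [0.48,-0.15,0,0,0,0,-0.45],
  [0.95,-0.31,0,0,0,0,-0.45],
  [1.43,-0.46,0,0,0,0,-0.45],
  [1.9,-0.62,0,0,0,0,-0.45],
  [2.38,-0.77,0,0,0,0,-0.45],
  [2.85,-0.93,0,0,0,0,-0.45],
  [3.33,-1.08,0,0,0,0,-0.45],
  [3.8,-1.24,0,0,0,0,-0.45],
  [4.28,-1.39,0,0,0,0,-0.45],
  [4.76,-1.55,0,0,0,0,-0.45],
  [5.23,-1.7,0,0,0,0,-0.45],
  [5.71,-1.85,0,0,0,0,-0.45],
  [6.18,-2.01,0,0,0,0,-0.45],
  [6.66,-2.16,0,0,0,0,-0.45],
  [7.13,-2.32,0,0,0,0,-0.45],
  [7.13,-2.32,0,0,0,0,-0.45],
])

```text
t: 12.92
ee_pos: [569.9, -112.2, 21.8]
orientation: [-0.49, -3.102, 0.004]
ft_force: [-0.3, -1.6, 0.1]
width: 24.3
grasp_force: 0.0
```

```bash
python3 - <<'E'
from h import *
b=save('top','t5.png');a=save('scene','s5.png')
o=ctrl.get_obs();print(o['ee_pos'],fx(o['ee_pos']),o['ft_force'])
A=cv2.resize(a['image'][150:250,180:290,::-1],(462,420),interpolation=3)
B=cv2.resize(b['image'][150:270,280:368,::-1],(308,420),interpolation=3)
cv2.imwrite('pics/c5.png',np.clip(np.hstack([A,B])*1.5,0,255).astype(np.uint8))
E
```

```text
[ 568.80335047 -111.88670491   21.6857254 ] [-89.69222189   2.62337893] [0.41769429 0.177944   0.85848049]
```

View pics/c5.png

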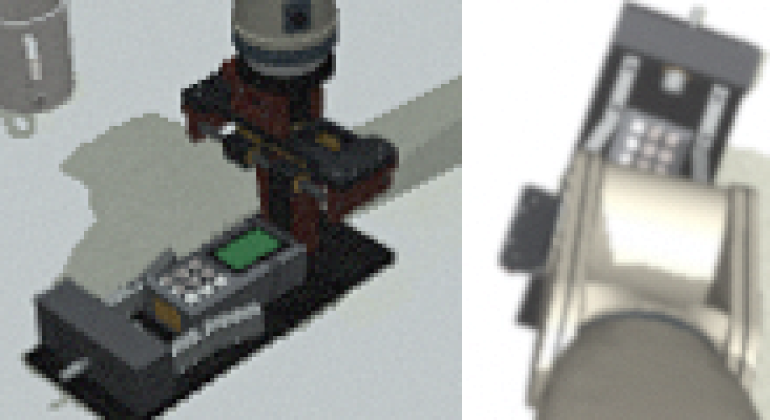

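The pack is entering the funnel straight. I keep pushing, more slowly.

servo_tool([
  [0.29,-0.1,0,0,0,0,-0.45],
  [0.57,-0.19,0,0,0,0,-0.45],
  [0.86,-0.28,0,0,0,0,-0.45],
  [1.14,-0.38,0,0,0,0,-0.45],
  [1.43,-0.47,0,0,0,0,-0.45],
  [1.71,-0.57,0,0,0,0,-0.45],
  [2.0,-0.67,0,0,0,0,-0.45],
  [2.28,-0.77,0,0,0,0,-0.45],
  [2.57,-0.87,0,0,0,0,-0.45],
  [2.85,-0.97,0,0,0,0,-0.45],
  [3.1,-1.06,0,0,0,0,-0.45],
  [3.1,-1.06,0,0,0,0,-0.45],
  [3.1,-1.06,0,0,0,0,-0.45],
])

```text
t: 14.1
ee_pos: [597.7, -122.1, 21.5]
orientation: [-0.49, -3.097, 0.003]
ft_force: [-5.5, 1.8, 3.3]
width: 24.1
grasp_force: 2.8
```

servo_tool([
  [0.1,-0.03,0,0,0,0,-0.45],
  [0.19,-0.06,0,0,0,0,-0.45],
  [0.29,-0.09,0,0,0,0,-0.45],
  [0.38,-0.12,0,0,0,0,-0.45],
  [0.48,-0.15,0,0,0,0,-0.45],
  [0.57,-0.19,0,0,0,0,-0.45],
  [0.67,-0.22,0,0,0,0,-0.45],
  [0.76,-0.25,0,0,0,0,-0.45],
  [0.86,-0.28,0,0,0,0,-0.45],
  [0.95,-0.31,0,0,0,0,-0.45],
  [1.05,-0.34,0,0,0,0,-0.45],
  [1.14,-0.37,0,0,0,0,-0.45],
  [1.14,-0.37,0,0,0,0,-0.45],
  [1.14,-0.37,0,0,0,0,-0.45],
])

```text
t: 15.27
ee_pos: [606.8, -125.5, 21.5]
orientation: [-0.489, -3.092, 0.003]
ft_force: [-12.7, 1.7, 10.9]
width: 24.3
grasp_force: 6.5
```

```bash
python3 - <<'E'
from h import *
b=save('top','t6.png');a=save('scene','s6.png')
o=ctrl.get_obs();print(o['ee_pos'],fx(o['ee_pos']),o['ft_force'],o['moment'])
A=cv2.resize(a['image'][170:250,180:280,::-1],(500,400),interpolation=3)
B=cv2.resize(b['image'][150:230,310:368,::-1],(290,400),interpolation=3)
cv2.imwrite('pics/c6.png',np.clip(np.hstack([A,B])*1.5,0,255).astype(np.uint8))
E
```

```text
[ 606.77038271 -125.48302103   21.48840579] [-49.38431254   1.42509526] [-13.34469262   2.28313688  10.6690495 ] [ 0.0792987   2.00220333 -0.31875922]
```

View pics/c6.png

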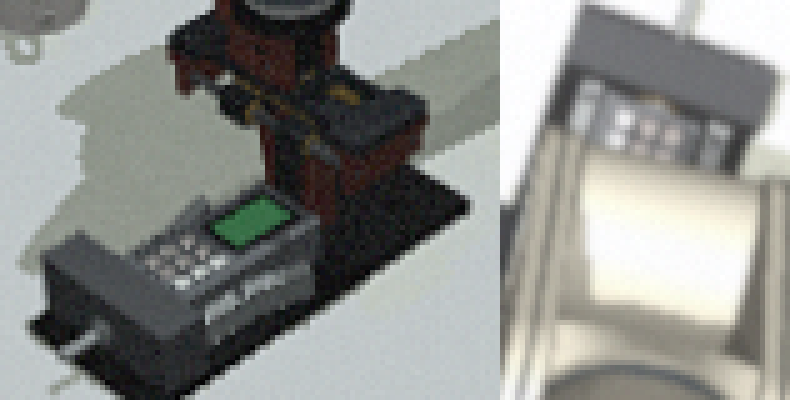

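The pack is in the channel with the keys end close to the stop. The upward force means the fingers are pressing down on it, so I ease up slightly while pushing on.

servo_tool([
  [0,0,0.1,0,0,0,-0.45],
  [0.1,-0.03,0.15,0,0,0,-0.45],
  [0.19,-0.06,0.15,0,0,0,-0.45],
  [0.29,-0.09,0.15,0,0,0,-0.45],
  [0.38,-0.12,0.15,0,0,0,-0.45],
  [0.48,-0.15,0.15,0,0,0,-0.45],
  [0.57,-0.19,0.15,0,0,0,-0.45],
  [0.57,-0.19,0.15,0,0,0,-0.45],
  [0.57,-0.19,0.15,0,0,0,-0.45],
])

```text
t: 16.12
ee_pos: [611.5, -127.3, 21.6]
orientation: [-0.489, -3.09, 0.003]
ft_force: [-11.7, 0.6, 1.6]
width: 24.0
grasp_force: 5.7
```

servo_tool([
  [0.08,-0.02,0.02,0,0,0,-0.45],
  [0.15,-0.05,0.04,0,0,0,-0.45],
  [0.23,-0.07,0.05,0,0,0,-0.45],
  [0.3,-0.1,0.05,0,0,0,-0.45],
  [0.38,-0.12,0.05,0,0,0,-0.45],
  [0.38,-0.12,0.05,0,0,0,-0.45],
  [0.38,-0.12,0.05,0,0,0,-0.45],
])

```text
t: 16.7
ee_pos: [611.6, -127.5, 21.6]
orientation: [-0.488, -3.082, 0.002]
ft_force: [-22.3, 3.6, 9.2]
width: 24.2
grasp_force: 11.1
```

Force climbed with no further travel, and the total travel from first contact is about 15–16 mm, so the pack is home. I hold it there.

servo_tool([
  [-0.08,0.02,0.05,0,0,0,-0.45],
  [-0.08,0.02,0.08,0,0,0,-0.45],
  [-0.08,0.02,0.08,0,0,0,-0.45],
  [-0.08,0.02,0.08,0,0,0,-0.45],
  [-0.08,0.02,0.08,0,0,0,-0.45],
  [-0.08,0.02,0.08,0,0,0,-0.45],
])

```text
t: 17.2
ee_pos: [611.6, -127.8, 21.8]
orientation: [-0.488, -3.084, 0.003]
ft_force: [-17.5, 0.9, 1.1]
width: 24.2
grasp_force: 8.4
```

```bash
python3 - <<'E'
from h import *
b=save('top','t7.png');a=save('scene','s7.png')
o=ctrl.get_obs();print(o['t'],o['ee_pos'],fx(o['ee_pos']),o['ft_force'])
A=cv2.resize(a['image'][175:250,180:270,::-1],(504,420),interpolation=3)
B=cv2.resize(b['image'][145:205,315:370,::-1],(280,420),interpolation=3)
C=np.hstack([A,B]);cv2.imwrite('pics/c7.png',np.clip(C*1.8,0,255).astype(np.uint8))
E
```

```text
17.3 [ 611.5576014  -127.77263771   21.77859128] [-44.12417601   0.72692037] [-17.36132754   1.59173028   1.30995541]
```

View pics/c7.png

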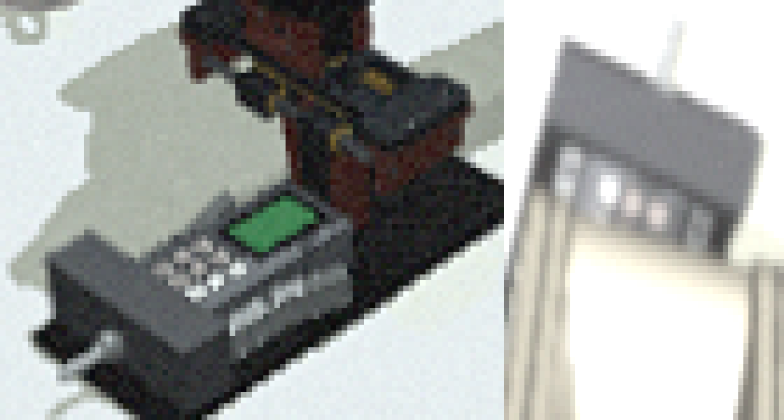

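The pack sits tight against the stop and the plunger rod stands out at the rear ((95,350) left, (675,50) right). I hold for 2.75 s.

servo_tool([
  [0,0,0,0,0,0,-0.45],
  [0,0,0,0,0,0,-0.45],
  [0,0,0,0,0,0,-0.45],
  [0,0,0,0,0,0,-0.45],
  [0,0,0,0,0,0,-0.45],
  [0,0,0,0,0,0,-0.45],
  [0,0,0,0,0,0,-0.45],
  [0,0,0,0,0,0,-0.45],
  [0,0,0,0,0,0,-0.45],
  [0,0,0,0,0,0,-0.45],
  [0,0,0,0,0,0,-0.45],
  [0,0,0,0,0,0,-0.45],
  [0,0,0,0,0,0,-0.45],
  [0,0,0,0,0,0,-0.45],
  [0,0,0,0,0,0,-0.45],
  [0,0,0,0,0,0,-0.45],
  [0,0,0,0,0,0,-0.45],
  [0,0,0,0,0,0,-0.45],
  [0,0,0,0,0,0,-0.45],
  [0,0,0,0,0,0,-0.45],
])

```text
t: 18.97
ee_pos: [611.5, -127.8, 21.8]
orientation: [-0.488, -3.084, 0.003]
ft_force: [-18.0, 0.3, 1.1]
width: 24.2
grasp_force: 8.4
```

servo_tool([
  [0,0,0,0,0,0,-0.45],
  [0,0,0,0,0,0,-0.45],
  [0,0,0,0,0,0,-0.45],
  [0,0,0,0,0,0,-0.45],
  [0,0,0,0,0,0,-0.45],
  [0,0,0,0,0,0,-0.45],
  [0,0,0,0,0,0,-0.45],
  [0,0,0,0,0,0,-0.45],
  [0,0,0,0,0,0,-0.45],
  [0,0,0,0,0,0,-0.45],
  [0,0,0,0,0,0,-0.45],
  [0,0,0,0,0,0,-0.45],
  [0,0,0,0,0,0,-0.45],
])

```text
t: 20.05
ee_pos: [611.5, -127.8, 21.8]
orientation: [-0.488, -3.084, 0.003]
ft_force: [-18.0, 0.3, 1.2]
width: 24.4
grasp_force: 8.4
```

servo_tool([
  [-0.15,0.05,0,0,0,0,-0.45],
  [-0.3,0.1,0,0,0,0,-0.45],
  [-0.45,0.15,0,0,0,0,-0.45],
  [-0.6,0.19,0,0,0,0,-0.45],
  [-0.75,0.24,0,0,0,0,-0.45],
  [-0.9,0.29,0,0,0,0,-0.45],
  [-1.05,0.34,0,0,0,0,-0.45],
  [-1.2,0.39,0,0,0,0,-0.45],
  [-1.35,0.44,0,0,0,0,-0.45],
  [-1.5,0.49,0,0,0,0,-0.45],
  [-1.65,0.54,0,0,0,0,-0.45],
  [-1.8,0.58,0,0,0,0,-0.45],
  [-1.95,0.63,0,0,0,0,-0.45],
  [-2.1,0.68,0,0,0,0,-0.45],
  [-2.3,0.75,0,0,0,0,-0.45],
  [-2.6,0.84,0,0,0,0,-0.45],
  [-3.2,1.04,0,0,0,0,-0.45],
  [-4.2,1.36,0,0,0,0,-0.45],
  [-5.2,1.7,0,0,0,0,-0.45],
  [-6,1.95,0,0,0,0,-0.45],
])

```text
t: 21.72
ee_pos: [558.1, -109.0, 24.6]
orientation: [-0.49, -3.1, 0.004]
ft_force: [-0.2, 0.2, 0.5]
width: 23.8
grasp_force: 0.0
```

servo_tool([
  [-1,0.3,3,0,0,0,-0.45],
  [-3,1,7,0,0,0,-0.45],
  [-6,2,10,0,0,0,-0.45],
  [-9,3,14,0,0,0,-0.45],
  [-9,6,18,0,0,0,-0.45],
  [-9,10,20,0,0,0,-0.45],
  [-9,14,20,0,0,0,-0.45],
  [-9,18,20,0,0,0,-0.45],
  [-9,22,20,0,0,0,-0.45],
  [-9,26,20,0,0,0,-0.45],
  [-9,26,20,0,0,0,-0.45],
  [-9,26,20,0,0,0,-0.45],
])

```text
t: 22.72
ee_pos: [468.7, 153.0, 224.5]
orientation: [-0.483, -3.102, 0.003]
ft_force: [0.3, -0.0, -0.8]
width: 23.6
grasp_force: 0.0
```

```bash
python3 - <<'E'
from h import *
b=save('top','t8.png');a=save('scene','s8.png')
o=ctrl.get_obs();print(o['t'],o['ee_pos'],o['ft_force'],o['qvel'].round(3))
A=cv2.resize(a['image'][175:250,180:270,::-1],(504,420),interpolation=3)
B=cv2.resize(b['image'][145:245,295:365,::-1],(294,420),interpolation=3)
C=np.hstack([A,B]);cv2.imwrite('pics/c8.png',np.clip(C*1.5,0,255).astype(np.uint8))
# green display centroid in fixture frame
h=cv2.cvtColor(b['image'],cv2.COLOR_RGB2HSV)[150:260,290:365];m=((h[...,0]>45)&(h[...,0]<85)&(h[...,1]>90)&(h[...,2]>60))
ys,xs=np.where(m);P=np.array([fx(onz(b,x+290.,y+150.,46)) for x,y in zip(xs,ys)],np.float32);print(len(P),cv2.minAreaRect(P))
E
```

```text
22.8167 [468.60879886 150.22979093 224.17957186] [ 0.6542456  -0.28383926 -0.56330324] [-0.034 -0.003  0.004 -0.001  0.002 -0.   ]
146 ((-11.152828216552734, 3.3575096130371094), (27.162363052368164, 44.743587493896484), 89.56512451171875)
```

View pics/c8.png

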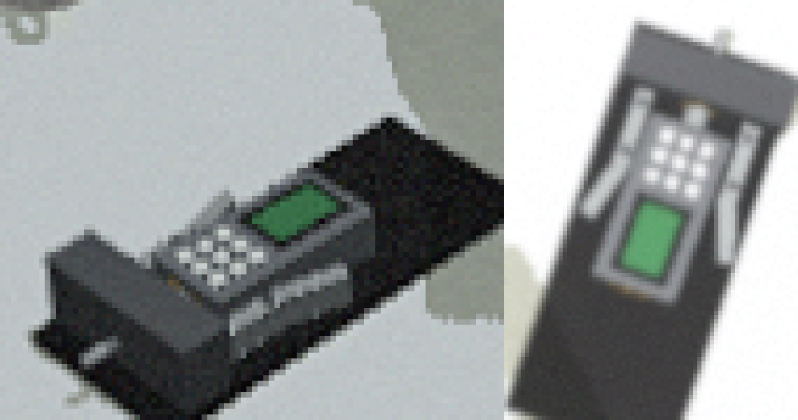

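The pack lies in the guides, display up. It has sprung back about 16 mm with the plunger out, is within 3–4 mm of the centre line and 0.4° in line, and the arm is clear. I hand in.

```bash
python3 -c "
from workcell import ctrl
print(ctrl.close_job())"
```

```text
the job is handed in; nothing more can be done
None
```

The job is handed in, with no verdict returned: the pack was tipped display-up onto the bed, pushed home, held there for about 2.8 s and eased off, and now lies in the guides display up with the arm clear.

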